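# Bring an engine to its timing mark and lock the flywheel

## Task

The flywheel nut of the small engine on the bench is about to be undone. Turn the flywheel until the arrow cast on its rim points at the fixed steel pointer at the back of the engine, then swing the lock lever at the engine's side fully home, so that its nose drops into the slot in the rim and holds the flywheel there. Leave the loose tools lying around where they are.

Things in the scene. Friction and masses are not known exactly. Their poses are not given: they have to be found in the camera images.
- engine: Small vertical-shaft engine, fan shroud off, fixed on a dark steel plate (215 x 270 mm, top at z = 18 mm); cannot be moved. Origin on the table plane under the flywheel's axis; z up, x towards the fixed pointer (roughly away from the robot), y towards the finned cylinder. Nothing on it rises above z = 177 mm. A dark coil stands by the rim at about 53 deg (from x towards y), top at 136 mm.
- flywheel_hub (a point): Point on the flywheel's axis at z = 147 mm, the rim's top. The flat flywheel lies on top of the engine: rim 196 mm across, z = 115 to 147 mm; the web inside the rim is at z = 141 mm. The hub in the middle is 80 mm across, rising to z = 154 mm, its nut and shaft end to 177 mm.
- fan_blade (a point): Middle of the top edge of one of the eight equal fan blades, 68 mm from the axis, z = 171 mm. The blades are straight, upright, radial, 5 mm thick, from 45 to 91 mm from the axis, 45 deg apart; this one is 22.5 deg counter-clockwise (from above) from the arrow, so the arrow lies midway between two blades. The gap between blades is about 50 mm wide at 70 mm from the axis. Push on any blade.
- flywheel (a joint): Turn of the flywheel (rad), 0 (or a whole turn, 2 pi) when the arrow is at the fixed pointer, growing counter-clockwise seen from above. It turns both ways without end stop, drags with about 0.25 N m (4 N at a blade) and stays where it is left.
- timing_arrow (a point): Tip of the wedge-shaped arrow cast on the flywheel's rim, pointing outwards: 24 mm wide at the rim, tip 118 mm from the axis, flat top at z = 149 mm; this point is at z = 142 mm. Apart from the fine gear teeth low on the rim it is the only thing that stands out from the rim.
- lock_slot (a point): Mouth of the only slot in the flywheel's rim, 98 mm from the axis, z = 131 mm, a quarter turn clockwise (from above) from the arrow. Slot 15 mm wide, mouth bevelled to 23 mm, 14 mm deep, open above and below. It turns with the flywheel.
- timing_mark (a point): Fixed point where the arrow's tip must come: 118 mm from the axis at the back of the engine, 5 mm inwards of the pointed tip of the fixed pointer, a bent steel strip 26 mm wide, 138 mm from the axis, tip looking inwards at the rim (top at z = 144 mm).
- lock_lever (a joint): Swing of the lock lever (rad): 0 = out, nose 15 mm clear of the rim; 0.32 = home at its stop, nose 12 mm deep in the rim slot. Grows as the handle moves inwards (counter-clockwise from above). The 11 mm rounded nose enters only with the arrow at the pointer and trues the flywheel by a few mm; else it stops on the rim at about 0.18. Takes about 1 N at the handle; stays where left.
- lock_hinge (a point): Axis of the lock lever's vertical pin, on a post at the near right of the flywheel (seen from the robot), at z = 128 mm.
- lock_handle (a point): Centre of the top (z = 177 mm) of the lever's black upright handle, 19 mm thick, standing from z = 133 to 177 mm, 137 mm from the pin, on the engine's right side (-y). The flat lever under it lies at z = 123 to 133 mm.
- ring_wrench: Rusty combination wrench, 206 x 35 x 10 mm, lying on the table at the engine's right side, below the lock lever. Origin at the centre of its underside, y along it. To be left alone.
- breaker_bar: Breaker bar, 443 x 20 x 32 mm, lying at the right edge of the table. Origin at the centre of its underside, y along it. To be left alone.
- oil_can: Upright spray can, 59 mm across, 200 mm high, at the left of the table. Origin at the centre of its underside. To be left alone.
- tape_roll: Black tape roll, 62 mm across, 19 mm high, lying flat at the left of the table. Origin at the centre of its underside. To be left alone.

How it is judged (in metres and radians):
On the way:
1. the arrow on the rim stands at the fixed pointer (within 12 mm), the lock lever still out (horizontal distance between timing_arrow and timing_mark below 0.012 m and value of joint lock_lever below 0.2 rad), for 0.2 s.
At the end, for the whole second after the job is handed in: The tip of the rim's arrow is within 6 mm of the timing mark, the flywheel is at rest and the lock lever is home in the rim slot (0.28 rad or more of its 0.32) (horizontal distance between timing_arrow and timing_mark below 0.006 m and value of joint lock_lever above 0.28 rad and velocity of joint flywheel between -0.05 and 0.05 rad/s); the robot touches nothing.
It fails at once if a loose wrench or bar, the spray can or the tape roll is shifted by more than 30 mm (distance of any of ring_wrench, breaker_bar, oil_can, tape_roll from where it was at the start of the episode above 0.03 m).
It also fails if it takes over 61 s, if anything falls off the work surface, if the arm or the gripper's body presses on something with over 40 N, if the wrist force passes 120 N, or if a joint passes its speed limit or range.

## Robot

A 6-joint arm with a two-finger parallel gripper is mounted at the origin on the work surface; the furniture and walls round the work are solid. World frame = base frame: x ahead of the robot, y to its left, z up, the work surface at z = 0. Lengths are in mm, angles in rad, forces in N, time in s.
With the tool pointing down it reaches from about 150 to 775 mm from the base axis. Payload 6.1 kg.
Tool frame: the origin (TCP) lies between the finger pads; the fingertips stand 22 mm ahead of it and the grasp point (between the pads) lies 3 mm ahead of it; z points along the fingers, y is the line along which they close (so a half turn about z gives the same grasp; the last joint's range is limited). The gripper opens to 85 mm and grips with 20 to 120 N. Pads are 22 mm wide; open, the fingers measure 114 mm over their backs; the gripper's body (76 mm by 85 mm) begins 54 mm behind the grasp point. The pads swing forward as they close: fully open they stand 13 mm farther back than shut.
Start: joints at [-1.258, 0.126, -0.04, 1.405, 0, 1.571], TCP at [161.548, -499.51, 253.295] pointing down, gripper open.
Joint ranges: [-2.72, 2.72], [-0.95, 1.95], [-1.27, 1.35], [-1.78, 2.02], [-1.46, 1.47], [-3.14, 3.14]. Speed limits (rad/s): [2.39, 2.39, 3.01, 3.14, 3.14, 3.14].

## Interface

Orientations are given as a unit quaternion [w, x, y, z].
In Python, from workcell import env, cams, job gives the robot as it stands.
- The arm moves only by the tool arm_command, never from a script. Its argument "rows" is a list of rows, each an object with "linear": the shift along the tool's x, y, z in units of 0.75 m (1.0 is 0.75 m), a list of three; "angular": the turn, a rotation vector about the tool's x, y, z in units of 30 degrees (1.0 is 30 degrees), a list of three. In form: [{"linear": [dx, dy, dz], "angular": [ax, ay, az]}, ...]. A call has 1 to 20 rows; each row is the pose to reach, as a shift and turn from the pose commanded when the call began, along the tool's axes at that moment; what a row does not reach only later rows make up. A row lasts 1/8 s, in which the tool goes at most 62.5 mm and 10.7 degrees, less where a joint would pass 70% of its speed; a pose out of reach is approached as far as the arm can. A call with a number of a shift or a turn outside -1 to 1 is refused whole. A call with a gripper value outside its range is refused whole. "gripper" is the opening, from 0 (shut) to 1 (fully open), set as the call begins (left out, the last holds). The fingers move at their own pace and stop on an object; the grip force is fixed at half the most. Time passes only in rows, so rows that repeat a pose let the fingers close. It gives the time, the measured TCP pose, the force, the opening and the grip force at its end, in the units of the state.
- env.observe(): the state, without advancing time (a new reading comes with each control period).
- cams.capture(name): name is "scene" or "top"; returns (picture, depth): 384x512x3 uint8, blue, green, red; 384x512 float32, mm along the optical axis (not along the pixel's ray), 0 where there is no reading.
- cams.camera_info(name): a dict with "mtx" (3x3 intrinsics, pixels), "rvec" (rotation vector, rad) and "tvec" (3), from world to camera coordinates, as OpenCV has them. Camera axes: x right, y down, z forward; pixel columns grow to the right and rows downward; lengths in mm; the calibration is good to about 2 mm. A picture is of the moment at which its call begins. camera_info takes no time and is no camera call.
- job.hand_in(): hands the job in; it is judged then, once.
The state is a dict: "t": time; "joint_positions": joint angles; "qd": joint speeds; "effort": joint torques, N m; "position": TCP position; "ee_rot": TCP orientation; "ft_force": force on the tool from outside, world axes, zero at the start; "moment": the same for the moment, N m; "gripper_width": opening from 0.0 (shut) to 1.0 (fully open); "finger_force": force on a finger pad.
Only numpy, scipy, OpenCV 4.12 (cv2) and the standard library are available. Lean on these libraries where they do the work, as an engineer would, in place of code of your own. Each camera call takes 0.05 s, during which the arm holds its last target. There are 200 camera calls.

## Working session

There is one attempt and no reset: what is moved stays moved. The work goes in short steps, Python scripts to look and compute and a tool call to move; the robot and the scene stay as the last step left them, time stands still between calls to the robot, and variables do not carry over. Pictures are saved under pics/ and viewed, at most 10 in all, crops included, and the job is handed in when it is done.

Besides the shell and the picture viewer there is one more tool, called after ">>>" as name(argument=value, ...) on one line, values as JSON. arm_command: Moves the arm, as the interface text tells. Shifts and turns lie within -1 to 1; 1 stands for 0.75 m of shift or 30 degrees of turn. Its arguments: {"type":"object","properties":{"rows":{"type":"array"},"gripper":{"type":"number"}},"required":["rows"]}

```bash
mkdir -p pics; cat > h.py <<'E'
import numpy as np, cv2
from workcell import env, cams, job
def cam(n):
    c=cams.camera_info(n); R,_=cv2.Rodrigues(np.array(c['rvec'],float)); return np.array(c['mtx'],float),R,np.array(c['tvec'],float).ravel()
def ray(n,u,v):
    K,R,t=cam(n); d=R.T@np.linalg.solve(K,[u,v,1.]); return -R.T@t,d
def atz(n,u,v,z):
    o,d=ray(n,u,v); return o+d*(z-o[2])/d[2]
def proj(n,p):
    K,R,t=cam(n); q=K@(R@np.array(p,float)+t); return q[:2]/q[2]
def cloud(n,dep):
    K,R,t=cam(n); v,u=np.mgrid[:384,:512]; P=np.stack([(u-K[0,2])/K[0,0]*dep,(v-K[1,2])/K[1,1]*dep,dep],-1); return (P-t)@R
E
python3 - <<'E'
from h import *
for n in("scene","top"):
    p,d=cams.capture(n); np.savez(f'{n}0.npz',p=p,d=d); cv2.imwrite(f'pics/{n}0.png',cv2.resize(p,(800,600),interpolation=cv2.INTER_CUBIC)); o,_=ray(n,0,0); print(n,o,cam(n)[0][0,0],proj(n,[500,0,0]))
s=env.observe();print(s['position'],s['ee_rot'],s['t'])
E
```

```text
scene [-17.84508316 626.41466275 604.83134818] 355.1051335061536 [261.28077747 238.9206147 ]
top [ 269.64534097    9.89014226 1202.25506708] 394.95907864895764 [253.00579608 200.88577571]
[ 161.45685079 -499.20851392  252.61645462] [-7.00606633e-04  9.87796101e-01  1.55750969e-01 -8.96210617e-05] 0.1
```

View pics/scene0.png

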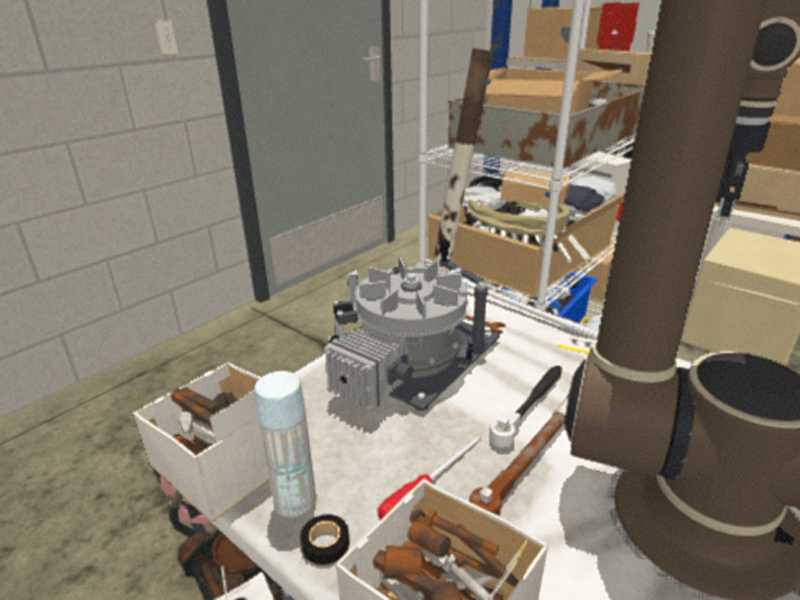

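View pics/top0.png

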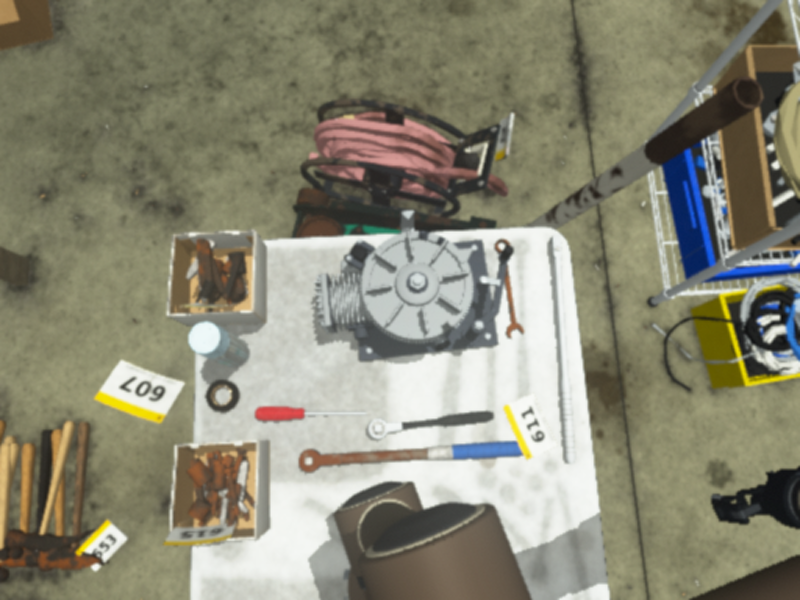

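The top view shows the flywheel around (417,283), the pointer near (408,222), and the lever handle near (506,250). I'll enlarge that area to find the arrow.

```bash
python3 - <<'E'
from h import *
z=np.load('top0.npz');p=z['p'];d=z['d']
c=p[130:235,200:340];cv2.imwrite('pics/c1.png',cv2.resize(c,None,fx=5.7,fy=5.7,interpolation=cv2.INTER_CUBIC))
P=cloud('top',d)
m=(P[...,2]>135)&(P[...,2]<156);m[:130]=0;m[235:]=0;m[:,:200]=0;m[:,340:]=0
v,u=np.nonzero(m);print(len(v));Q=P[m]
print(Q.min(0),Q.max(0))
c0=np.median(Q[:,:2],0)
from scipy.optimize import least_squares
# rim outer edge: max radius by angle
for k in range(4):
    r=np.hypot(*(Q[:,:2]-c0).T);a=np.arctan2(Q[:,1]-c0[1],Q[:,0]-c0[0])
    E=[]
    for b in range(60):
        s=np.abs(np.angle(np.exp(1j*(a-b*2*np.pi/60))))<.06
        s&=r<106
        if s.any(): i=np.flatnonzero(s)[r[s].argmax()];E.append(Q[i,:2])
    E=np.array(E);f=least_squares(lambda x:np.hypot(*(E-x[:2]).T)-x[2],[*c0,98],loss='soft_l1');c0=f.x[:2]
print(f.x)
s=r>106
for i in np.flatnonzero(s): print(np.round(Q[i]),round(r[i]),round(np.degrees(a[i])),u[i],v[i])
E
```

```text
3584
[ 426.78327089 -205.88314237  135.02980196] [662.58175076  82.65061405 155.98819063]
[524.72165039 -38.99592044  97.76420304]
[662. -42. 147.] 138 -1 265 134
[661. -17. 145.] 138 9 256 135
[663. -20. 141.] 139 8 257 135
[660. -22. 146.] 137 7 258 135
[661. -25. 144.] 137 6 259 135
[660. -28. 148.] 135 5 260 135
[662. -31. 140.] 138 3 261 135
[659. -34. 149.] 134 2 262 135
[660. -37. 145.] 136 1 263 135
[661. -39. 144.] 136 0 264 135
[661. -42. 143.] 136 -1 265 135
[661. -17. 138.] 138 9 256 136
[659. -20. 142.] 136 8 257 136
[659. -22. 142.] 136 7 258 136
[658. -25. 145.] 134 6 259 136
[657. -28. 147.] 133 5 260 136
[658. -31. 143.] 134 3 261 136
[658. -34. 145.] 133 2 262 136
[658. -36. 144.] 133 1 263 136
[658. -39. 142.] 134 0 264 136
[655. -22. 145.] 131 7 258 137
[656. -25. 143.] 132 6 259 137
[656. -28. 142.] 132 5 260 137
[655. -31. 145.] 130 4 261 137
[655. -34. 143.] 131 2 262 137
[655. -36. 143.] 130 1 263 137
[653. -25. 143.] 129 6 259 138
[653. -28. 141.] 129 5 260 138
[653. -31. 142.] 128 4 261 138
[651. -33. 148.] 126 3 262 138
[650. -28. 143.] 125 5 260 139
[650. 
[... 4910 characters left out ...]
445. -132.  136.] 122 -131 302 209
[ 445. -134.  135.] 125 -130 303 209
[ 443. -136.  144.] 127 -130 304 209
[ 443. -139.  141.] 129 -129 305 209
[ 443. -142.  140.] 131 -128 306 209
[ 443. -145.  141.] 133 -128 307 209
[ 443. -147.  143.] 136 -127 308 209
[ 444. -151.  135.] 138 -126 309 209
[ 442. -131.  135.] 124 -132 302 210
[ 441. -137.  136.] 128 -130 304 210
[ 441. -139.  139.] 131 -130 305 210
[ 440. -141.  146.] 133 -130 306 210
[ 440. -144.  140.] 135 -129 307 210
[ 441. -148.  137.] 137 -128 308 210
[ 439. -134.  137.] 128 -132 303 211
[ 439. -137.  136.] 130 -131 304 211
[ 438. -142.  138.] 134 -130 306 211
[ 438. -148.  136.] 139 -129 308 211
[ 436. -145.  136.] 138 -130 307 212
```

View pics/c1.png

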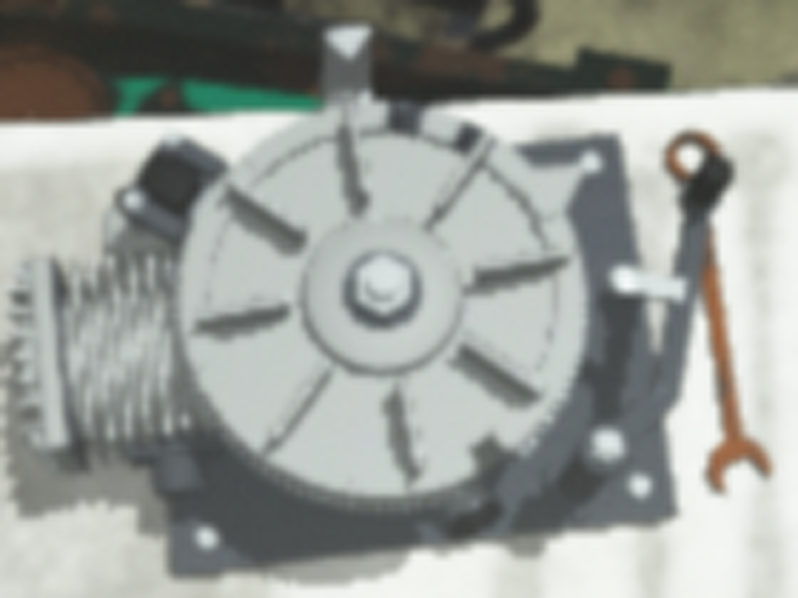

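The enlarged crop shows:
- **Hub:** (380,285)
- **Arrow:** tip at (585,162), lower right of the pointer
- **Pointer:** tip at about (347,100)
- **Slot:** (487,447)
- **Lever:** handle top at (716,168), nose at (622,280), pin at (606,445)

In the scene view the handle top is at (481,288).

```bash
python3 - <<'E'
from h import *
f=lambda x,y:(200+(x+.5)/5.7-.5,130+(y+.5)/5.7-.5)
hub=atz('top',*f(380,283),177);print('hub',hub)
h0=np.array([524.7,-39.])
for n,xy,z in(('arrow',(585,162),149),('slot',(487,445),147),('ptr',(347,102),144),('nose',(620,280),133),('pin',(606,445),140),('handle',(716,168),177)):
    q=atz('top',*f(*xy),z);e=q[:2]-h0;print(n,q.round(),np.hypot(*e).round(),np.degrees(np.arctan2(e[1],e[0])).round(1))
def tri(a,b):
    o1,d1=ray('top',*a);o2,d2=ray('scene',*b);s=np.linalg.lstsq(np.c_[d1,-d2],o2-o1,rcond=None)[0];return (o1+d1*s[0]).round(1),(o2+d2*s[1]).round(1)
print('handle tri',tri(f(716,168),(481/1.5625,287/1.5625)))
print('nut tri',tri(f(380,283),(411/1.5625,280/1.5625)))
# rel positions in tool axes
from scipy.spatial.transform import Rotation as Ro
s=env.observe();q=s['ee_rot'];R=Ro.from_quat([*q[1:],q[0]]).as_matrix();print(R.round(3))
for a in(-149.5,-86): 
    w=np.array([*(h0+75*np.array([np.cos(np.radians(a)),np.sin(np.radians(a))])),253]);print(w,(R.T@(w-s['position'])/750).round(3))
E
```

```text
hub [523.1431493  -36.90320935 177.        ]
arrow [ 586. -142.  149.] 119.0 -59.3
slot [449. -84. 147.] 89.0 -149.1
ptr [624. -27. 144.] 100.0 6.6
nose [ 530. -156.  133.] 117.0 -87.6
pin [ 447. -142.  140.] 129.0 -127.0
handle [ 571. -199.  177.] 167.0 -73.8
handle tri (array([ 599.5, -219.1,   80.9]), array([ 516.3, -259.4,   64.6]))
nut tri (array([525.6, -37.4, 166.9]), array([524.1, -38.4, 166.6]))
[[ 0.951  0.308 -0.   ]
 [ 0.308 -0.951  0.001]
 [ 0.    -0.001 -1.   ]]
[460.07781297 -77.06537722 253.        ] [ 0.552 -0.413  0.   ]
[ 529.93173553 -113.81730377  253.        ] [ 0.626 -0.338 -0.   ]
```

```bash
python3 - <<'E'
from h import *
f=lambda x,y:(200+(x+.5)/5.7-.5,130+(y+.5)/5.7-.5)
h0=np.array([524.7,-39.])
q=atz('top',*f(348,57),144);e=q[:2]-h0;print(q,np.hypot(*e),np.degrees(np.arctan2(e[1],e[0])))
b=[atz('top',*f(*p),20)[:2] for p in((208,538),(640,485),(590,160))]
print(b,[np.degrees(np.arctan2(*(b[i]-b[j])[::-1])) for i,j in((0,1),(2,1))])
for p in((571,-199,177),(447,-142,150),(650,-32,144)): print((proj('scene',p)*1.5625).round())
p=np.load('scene0.npz')['p'][160:260,205:335]
cv2.imwrite('pics/c2.png',cv2.resize(p,None,fx=6,fy=6,interpolation=cv2.INTER_CUBIC))
E
```

```text
[647.26782457 -29.22846317 144.        ] 122.95671820097402 4.558179778889203
[array([428.17042188,  54.5697892 ]), array([ 444.73294222, -175.48195987]), array([ 625.44372959, -162.98584558])] [np.float64(94.11789099348339), np.float64(3.95569457726834)]
[444. 239.]
[481. 280.]
[357. 273.]
```

View pics/c2.png

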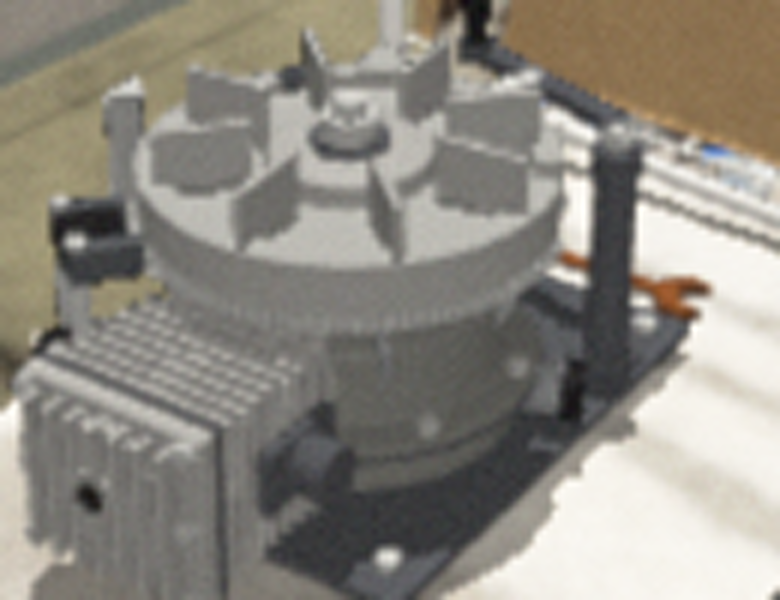

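The second view puts the pin post at (481,280), which matches, and the handle is hidden behind the flywheel. The engine's yaw is about 4.1° and the arrow is at -59.3°, so the flywheel has to turn about +63.4°. I'll move over the gap that contains the slot, with the gripper shut.

>>> arm_command(gripper=0, rows=[{"linear": [0.552,-0.413,0],"angular": [0,0,0]},{"linear": [0.552,-0.413,0],"angular": [0,0,0]},{"linear": [0.552,-0.413,0],"angular": [0,0,0]},{"linear": [0.552,-0.413,0],"angular": [0,0,0]},{"linear": [0.552,-0.413,0],"angular": [0,0,0]},{"linear": [0.552,-0.413,0],"angular": [0,0,0]},{"linear": [0.552,-0.413,0],"angular": [0,0,0]},{"linear": [0.552,-0.413,0],"angular": [0,0,0]},{"linear": [0.552,-0.413,0],"angular": [0,0,0]},{"linear": [0.552,-0.413,0],"angular": [0,0,0]},{"linear": [0.552,-0.413,0],"angular": [0,0,0]},{"linear": [0.552,-0.413,0],"angular": [0,0,0]},{"linear": [0.552,-0.413,0],"angular": [0,0,0]},{"linear": [0.552,-0.413,0],"angular": [0,0,0]}])

```text
t: 1.85
position: [459.9, -77.9, 253.4]
ee_rot: [0.0, 0.988, 0.155, 0.0]
ft_force: [0.1, -0.6, 0.1]
gripper_width: -0.003
finger_force: 0.0
```

>>> arm_command(rows=[{"linear": [0,0,0.05],"angular": [0,0,0]},{"linear": [0,0,0.09],"angular": [0,0,0]},{"linear": [0,0,0.105],"angular": [0,0,0]},{"linear": [0,0,0.105],"angular": [0,0,0]}])

```text
t: 2.35
position: [459.9, -77.4, 174.4]
ee_rot: [-0.0, 0.988, 0.156, -0.0]
ft_force: [-0.5, 0.2, -0.3]
gripper_width: -0.002
finger_force: 0.0
```

```bash
python3 - <<'E'
from h import *
from scipy.spatial.transform import Rotation as Ro
s=env.observe();q=s['ee_rot'];R=Ro.from_quat([*q[1:],q[0]]).as_matrix();print(s['position'],s['ft_force'])
h0=np.array([524.7,-39.])
for a in range(-146,-70,4):
    r=np.radians(a);w=np.array([*(h0+75*np.array([np.cos(r),np.sin(r)])),174]);print(a,(R.T@(w-s['position'])/750).round(3))
E
```

```text
[459.86517105 -77.44049554 174.41394428] [-0.45031447  0.208925   -0.2881902 ]
-146 [0.002 0.006 0.001]
-142 [0.004 0.012 0.001]
-138 [0.007 0.019 0.001]
-134 [0.01  0.025 0.001]
-130 [0.013 0.031 0.001]
-126 [0.017 0.037 0.001]
-122 [0.022 0.042 0.001]
-118 [0.026 0.047 0.001]
-114 [0.031 0.052 0.001]
-110 [0.037 0.057 0.   ]
-106 [0.042 0.061 0.   ]
-102 [0.048 0.064 0.   ]
-98 [0.054 0.068 0.   ]
-94 [0.061 0.071 0.   ]
-90 [0.067 0.073 0.   ]
-86 [0.074 0.075 0.   ]
-82 [0.081 0.076 0.   ]
-78 [0.088 0.077 0.   ]
-74 [0.095 0.078 0.   ]
```

>>> arm_command(rows=[{"linear": [0.002,0.006,0],"angular": [0,0,0]},{"linear": [0.004,0.012,0],"angular": [0,0,0]},{"linear": [0.007,0.019,0],"angular": [0,0,0]},{"linear": [0.01,0.025,0],"angular": [0,0,0]},{"linear": [0.013,0.031,0],"angular": [0,0,0]},{"linear": [0.017,0.037,0],"angular": [0,0,0]},{"linear": [0.022,0.042,0],"angular": [0,0,0]},{"linear": [0.026,0.047,0],"angular": [0,0,0]},{"linear": [0.031,0.052,0],"angular": [0,0,0]},{"linear": [0.037,0.057,0],"angular": [0,0,0]},{"linear": [0.042,0.061,0],"angular": [0,0,0]},{"linear": [0.048,0.064,0],"angular": [0,0,0]},{"linear": [0.054,0.068,0],"angular": [0,0,0]},{"linear": [0.061,0.071,0],"angular": [0,0,0]},{"linear": [0.064,0.072,0],"angular": [0,0,0]},{"linear": [0.067,0.073,0],"angular": [0,0,0]},{"linear": [0.07,0.074,0],"angular": [0,0,0]},{"linear": [0.072,0.0745,0],"angular": [0,0,0]},{"linear": [0.074,0.075,0],"angular": [0,0,0]},{"linear": [0.074,0.075,0],"angular": [0,0,0]}])

```text
t: 4.85
position: [530.5, -113.9, 174.6]
ee_rot: [0.0, 0.988, 0.156, 0.0]
ft_force: [-3.1, -0.6, -0.3]
gripper_width: -0.003
finger_force: 1.1
```

```bash
cat > look.py <<'E'
from h import *
import sys
p,d=cams.capture('top');c=p[130:235,200:340];cv2.imwrite(sys.argv[1],cv2.resize(c,None,fx=5.7,fy=5.7,interpolation=cv2.INTER_CUBIC))
np.savez('last.npz',p=p,d=d)
E
python3 look.py pics/c3.png
```

```text
(no output)
```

View pics/c3.png

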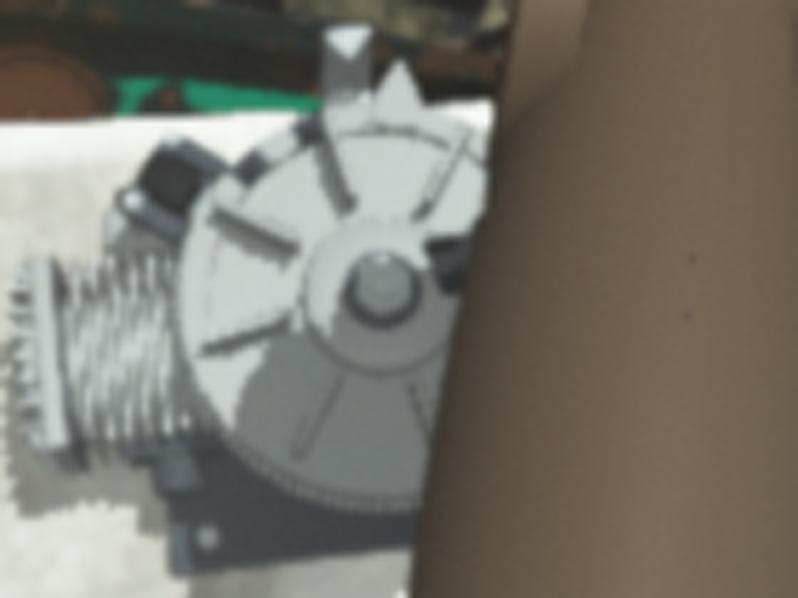

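The arrow tip is now at (401,60), to the right of the pointer tip at (348,57).

```bash
python3 - <<'E'
from h import *
from scipy.spatial.transform import Rotation as Ro
f=lambda x,y:(200+(x+.5)/5.7-.5,130+(y+.5)/5.7-.5)
h0=np.array([524.7,-39.])
q=atz('top',*f(401,60),149);e=q[:2]-h0;A=np.degrees(np.arctan2(e[1],e[0]));print(q,np.hypot(*e),A)
t=h0+118*np.array([np.cos(np.radians(4.2)),np.sin(np.radians(4.2))]);print((np.array(proj('top',[*t,149]))-[200,130])*5.7)
s=env.observe();q=s['ee_rot'];R=Ro.from_quat([*q[1:],q[0]]).as_matrix();p=s['position'];e=p[:2]-h0;a0=np.degrees(np.arctan2(e[1],e[0]));print(a0)
for da in (4,8,4.2-A,4.2-A+1):
    r=np.radians(a0+da);w=np.array([*(h0+75*np.array([np.cos(r),np.sin(r)])),174.5]);print(da,(R.T@(w-p)/750).round(4))
E
```

```text
[642.60936499 -55.05263664 149.        ] 118.9970818818811 -7.752803540854976
[348.6564656   60.48495344]
-85.54466819136543
4 [0.0069 0.0011 0.0002]
8 [0.0138 0.002  0.0002]
11.952803540854976 [0.0207 0.0025 0.0002]
12.952803540854976 [0.0225 0.0025 0.0002]
```

>>> arm_command(rows=[{"linear": [0.0035,0.0006,0],"angular": [0,0,0]},{"linear": [0.007,0.0011,0],"angular": [0,0,0]},{"linear": [0.0105,0.0016,0],"angular": [0,0,0]},{"linear": [0.0138,0.002,0],"angular": [0,0,0]},{"linear": [0.016,0.0022,0],"angular": [0,0,0]},{"linear": [0.018,0.0023,0],"angular": [0,0,0]},{"linear": [0.02,0.0025,0],"angular": [0,0,0]},{"linear": [0.0207,0.0025,0],"angular": [0,0,0]},{"linear": [0.0207,0.0025,0],"angular": [0,0,0]},{"linear": [0.0207,0.0025,0],"angular": [0,0,0]}])

```text
t: 6.15
position: [545.7, -110.9, 174.6]
ee_rot: [0.0, 0.988, 0.156, 0.0]
ft_force: [-3.6, 0.2, 0.6]
gripper_width: -0.004
finger_force: 1.3
```

```bash
python3 look.py pics/c4.png
```

```text
(no output)
```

View pics/c4.png

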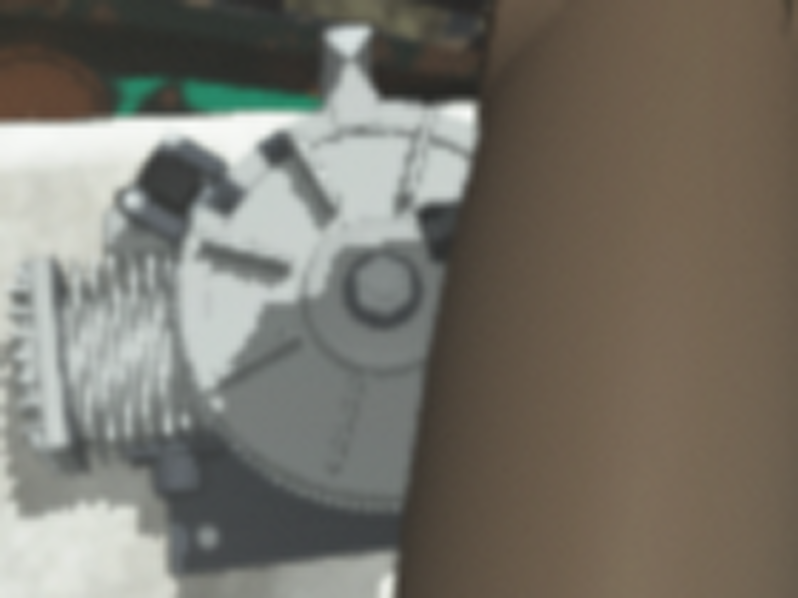

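The arrow tip at (350,60) is on the pointer. I'll back off, lift, and move to the outside of the handle.

>>> arm_command(rows=[{"linear": [0,0,0],"angular": [0,0,0]},{"linear": [-0.005,-0.001,0],"angular": [0,0,0]},{"linear": [-0.011,-0.001,0],"angular": [0,0,0]},{"linear": [-0.011,-0.001,-0.04],"angular": [0,0,0]},{"linear": [-0.011,-0.001,-0.09],"angular": [0,0,0]},{"linear": [-0.011,-0.001,-0.09],"angular": [0,0,0]}])

```text
t: 6.95
position: [539.0, -113.1, 245.4]
ee_rot: [0.001, 0.988, 0.156, 0.003]
ft_force: [-0.4, 0.6, -0.8]
gripper_width: 0.001
finger_force: 0.0
```

```bash
python3 - <<'E'
from h import *
from scipy.spatial.transform import Rotation as Ro
s=env.observe();q=s['ee_rot'];R=Ro.from_quat([*q[1:],q[0]]).as_matrix();p=s['position'];print(p,s['joint_positions'],s['ft_force'])
print((R.T@(np.array([553,-238,242])-p)/750).round(4))
R2=R@Ro.from_rotvec([0,0,np.pi/6]).as_matrix();print(R2.round(3))
H=np.array([447,-142.]);d0=np.array([124,-57.]);st=np.array([553,-238.])
for th in np.r_[-.12:.37:.04]:
    c,s_=np.cos(th),np.sin(th);v=np.array([[c,-s_],[s_,c]])@d0;n=np.array([-v[1],v[0]])/136.6
    w=H+v-n*24;print(round(th,2),w.round(),(R2.T@np.array([*(w-st),0])/750).round(4))
E
```

```text
[ 538.96209493 -113.10924195  245.37762166] [-2.06859120e-01  1.69636361e-01 -5.58029419e-03  1.38922884e+00
 -7.46045312e-06  2.62206297e+00] [-0.43305533  0.6071929  -0.80703774]
[-0.0334  0.1642  0.0048]
[[ 0.978 -0.209  0.006]
 [-0.209 -0.978 -0.001]
 [ 0.006 -0.    -1.   ]]
-0.12 [ 551. -234.] [-0.0041 -0.0048 -0.    ]
-0.08 [ 554. -230.] [-0.0006 -0.0113 -0.    ]
-0.04 [ 558. -225.] [ 0.0026 -0.0179  0.    ]
0.0 [ 561. -221.] [ 0.0056 -0.0247  0.    ]
0.04 [ 564. -216.] [ 0.0083 -0.0316  0.0001]
0.08 [ 567. -211.] [ 0.0107 -0.0385  0.0001]
0.12 [ 570. -207.] [ 0.0129 -0.0456  0.0001]
0.16 [ 572. -202.] [ 0.0147 -0.0528  0.0001]
0.2 [ 574. -197.] [ 0.0163 -0.06    0.0001]
0.24 [ 576. -191.] [ 0.0176 -0.0673  0.0001]
0.28 [ 578. -186.] [ 0.0186 -0.0746  0.0001]
0.32 [ 580. -181.] [ 0.0192 -0.0819  0.0001]
0.36 [ 581. -176.] [ 0.0196 -0.0893  0.0001]
```

>>> arm_command(rows=[{"linear": [-0.033,0.164,0.005],"angular": [0,0,0]},{"linear": [-0.033,0.164,0.005],"angular": [0,0,0.2]},{"linear": [-0.033,0.164,0.005],"angular": [0,0,0.5]},{"linear": [-0.033,0.164,0.005],"angular": [0,0,0.67]},{"linear": [-0.033,0.164,0.005],"angular": [0,0,0.67]},{"linear": [-0.033,0.164,0.005],"angular": [0,0,0.67]},{"linear": [-0.033,0.164,0.04],"angular": [0,0,0.67]},{"linear": [-0.033,0.164,0.08],"angular": [0,0,0.67]},{"linear": [-0.033,0.164,0.097],"angular": [0,0,0.67]},{"linear": [-0.033,0.164,0.097],"angular": [0,0,0.67]}])

```text
t: 8.2
position: [551.4, -237.0, 168.7]
ee_rot: [-0.0, 1.0, -0.019, -0.001]
ft_force: [0.1, -0.3, 0.7]
gripper_width: 0.004
finger_force: 0.0
```

```bash
python3 look.py pics/c5.png; python3 - <<'E'
from h import *
from scipy.spatial.transform import Rotation as Ro
s=env.observe();q=s['ee_rot'];R=Ro.from_quat([*q[1:],q[0]]).as_matrix();p=s['position'];print(p,s['joint_positions'],s['ft_force'],R.round(3))
H=np.array([447,-142.]);d0=np.array([124,-57.])
for th in np.r_[-.08:.37:.04]:
    c,s_=np.cos(th),np.sin(th);v=np.array([[c,-s_],[s_,c]])@d0;n=np.array([-v[1],v[0]])/136.6
    w=H+v-n*24;print(round(th,2),w.round(),(R.T@np.array([*(w-p[:2]),173-p[2]])/750).round(4))
E
```

```text
[ 551.94994979 -237.21890035  169.76738799] [-4.05901790e-01  2.79765202e-01 -3.24038202e-02  1.25843500e+00
 -2.94653418e-05  2.77309994e+00] [-0.39250129 -0.12335741  0.57551686] [[ 0.999 -0.037  0.   ]
 [-0.037 -0.999 -0.   ]
 [ 0.     0.    -1.   ]]
-0.08 [ 554. -230.] [ 0.0028 -0.0102 -0.0043]
-0.04 [ 558. -225.] [ 0.0071 -0.0162 -0.0043]
0.0 [ 561. -221.] [ 0.0112 -0.0223 -0.0043]
0.04 [ 564. -216.] [ 0.0151 -0.0287 -0.0043]
0.08 [ 567. -211.] [ 0.0187 -0.0351 -0.0043]
0.12 [ 570. -207.] [ 0.022  -0.0417 -0.0043]
0.16 [ 572. -202.] [ 0.025  -0.0484 -0.0043]
0.2 [ 574. -197.] [ 0.0278 -0.0553 -0.0043]
0.24 [ 576. -191.] [ 0.0304 -0.0622 -0.0043]
0.28 [ 578. -186.] [ 0.0326 -0.0693 -0.0043]
0.32 [ 580. -181.] [ 0.0345 -0.0764 -0.0043]
0.36 [ 581. -176.] [ 0.0362 -0.0836 -0.0043]
```

View pics/c5.png

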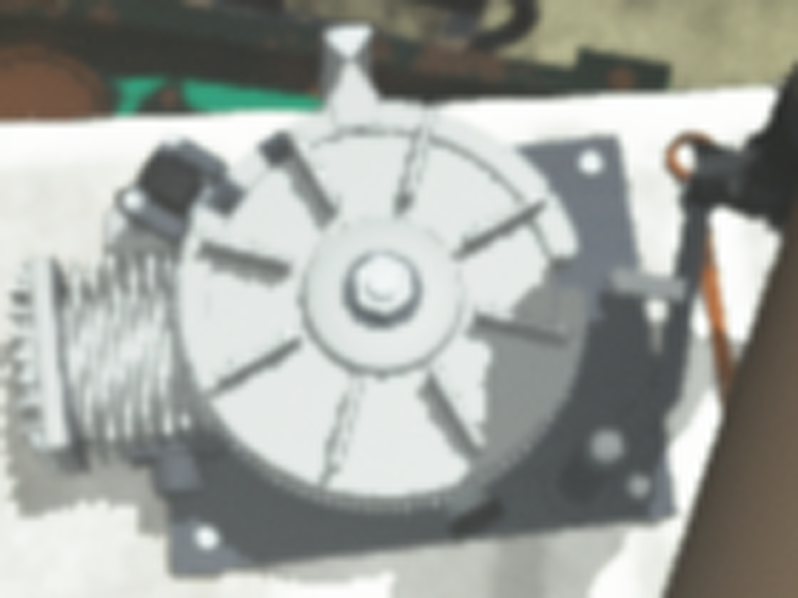

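The arrow at (349,60) is still at the pointer, the slot at (572,272) faces the nose, and the finger is just outside the handle at (712,170). I'll push now.

>>> arm_command(rows=[{"linear": [0.003,-0.01,-0.004],"angular": [0,0,0]},{"linear": [0.007,-0.016,-0.004],"angular": [0,0,0]},{"linear": [0.011,-0.022,-0.004],"angular": [0,0,0]},{"linear": [0.015,-0.0285,-0.004],"angular": [0,0,0]},{"linear": [0.0187,-0.035,-0.004],"angular": [0,0,0]},{"linear": [0.022,-0.0417,-0.004],"angular": [0,0,0]},{"linear": [0.025,-0.0484,-0.004],"angular": [0,0,0]},{"linear": [0.0278,-0.0553,-0.004],"angular": [0,0,0]},{"linear": [0.03,-0.0622,-0.004],"angular": [0,0,0]},{"linear": [0.0326,-0.069,-0.004],"angular": [0,0,0]},{"linear": [0.0326,-0.069,-0.004],"angular": [0,0,0]}])

```text
t: 9.62
position: [578.5, -186.0, 172.3]
ee_rot: [-0.0, 1.0, -0.019, 0.0]
ft_force: [-0.0, -0.0, 0.2]
gripper_width: 0.001
finger_force: 0.0
```

```bash
python3 look.py pics/c6.png; python3 -c "
from h import *
s=env.observe();print(s['position'],s['ft_force'])"
```

```text
[ 578.39441039 -186.21962607  172.33677928] [ 0.04486925 -0.09402268  0.36319961]
```

View pics/c6.png

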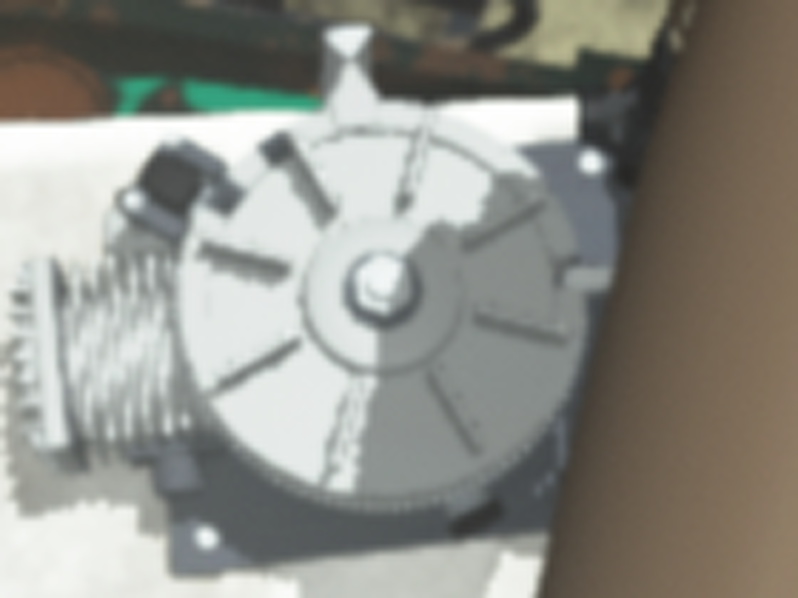

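The nose at (572,275) is in the slot. I'll press on gently until the force shows it has reached its stop.

>>> arm_command(rows=[{"linear": [0.001,-0.003,0],"angular": [0,0,0]},{"linear": [0.0015,-0.006,0],"angular": [0,0,0]},{"linear": [0.002,-0.008,0],"angular": [0,0,0]},{"linear": [0.002,-0.008,0],"angular": [0,0,0]}])

```text
t: 10.18
position: [580.0, -180.5, 172.3]
ee_rot: [-0.0, 1.0, -0.019, 0.0]
ft_force: [0.1, 0.9, -0.9]
gripper_width: 0.003
finger_force: 0.1
```

>>> arm_command(rows=[{"linear": [0.0003,-0.002,0],"angular": [0,0,0]},{"linear": [0.0006,-0.004,0],"angular": [0,0,0]},{"linear": [0.0006,-0.004,0],"angular": [0,0,0]}])

```text
t: 10.55
position: [580.2, -179.0, 172.3]
ee_rot: [0.002, 1.0, -0.019, -0.0]
ft_force: [-1.5, -5.5, 0.5]
gripper_width: 0.001
finger_force: 3.1
```

>>> arm_command(rows=[{"linear": [0.0003,-0.002,0],"angular": [0,0,0]},{"linear": [0.0006,-0.004,0],"angular": [0,0,0]},{"linear": [0.0006,-0.004,0],"angular": [0,0,0]}])

```text
t: 10.92
position: [580.3, -178.5, 172.4]
ee_rot: [0.004, 1.0, -0.02, -0.001]
ft_force: [-4.6, -15.2, -0.2]
gripper_width: 0.002
finger_force: 7.8
```

Commanding 3 mm more moved it only 0.5 mm and the force rose to 15 N, so the lever is firmly at its stop. I'll back off and lift clear.

>>> arm_command(rows=[{"linear": [0,0.008,0],"angular": [0,0,0]},{"linear": [-0.003,0.03,0],"angular": [0,0,0]},{"linear": [-0.01,0.06,0],"angular": [0,0,0]},{"linear": [-0.01,0.08,-0.06],"angular": [0,0,0]},{"linear": [-0.01,0.1,-0.12],"angular": [0,0,0]},{"linear": [-0.1,0.2,-0.12],"angular": [0,0,0]},{"linear": [-0.2,0.25,-0.12],"angular": [0,0,0]},{"linear": [-0.2,0.25,-0.12],"angular": [0,0,0]},{"linear": [-0.2,0.25,-0.12],"angular": [0,0,0]},{"linear": [-0.2,0.25,-0.12],"angular": [0,0,0]}])

```text
t: 12.18
position: [424.0, -356.7, 262.5]
ee_rot: [-0.0, 1.0, -0.019, 0.0]
ft_force: [0.1, -0.5, -0.2]
gripper_width: -0.004
finger_force: 0.0
```

```bash
python3 look.py pics/c7.png
```

```text
(no output)
```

View pics/c7.png

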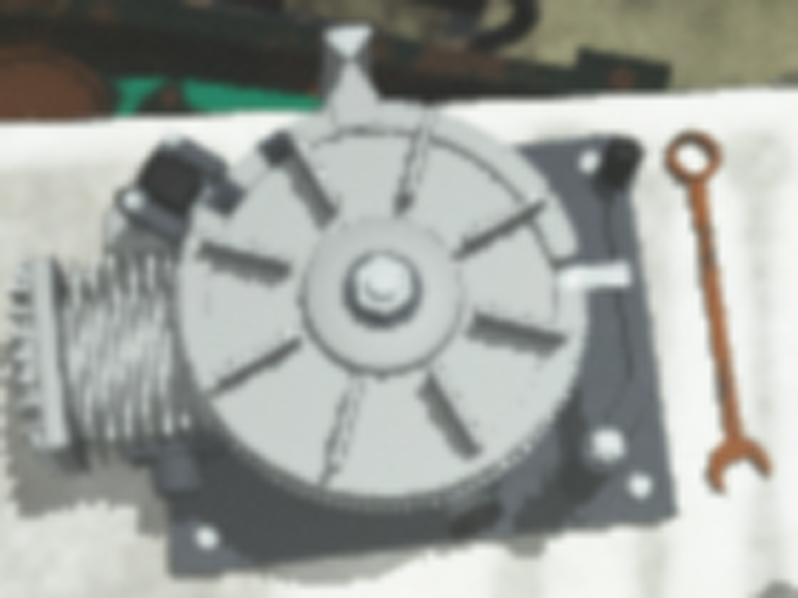

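The nose sits in the slot at (565,275), the arrow tip at (349,60) is on the pointer, the handle is in at (622,155), and the wrench hasn't moved.

```bash
python3 -c "
from h import *
print(job.hand_in())"
```

```text
the job is handed in; nothing more can be done
None
```

I turned the flywheel until the arrow met the fixed pointer, swung the lock lever to its stop with its nose in the rim slot, and handed the job in at about 12 s. The last picture shows both in place and the ring wrench unmoved, but the hand-in gave no verdict.

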